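Hold the cutlery caddy against its backboard for screwing

TASK

Be the third hand for the colleague across the counter who will screw the empty two-compartment cutlery caddy to the little plywood stand from behind. First take the bundle of wooden cutlery that lies in the way on the stand and lay it flat on the floor of the cardboard tray, beside the bundle already there, and let go of it; then set the caddy down on the stand with its ends level with the ends of the backboard, and press it flat against the backboard with a steady push of about 12 newtons. Finish while still holding it pressed like that, without letting go or backing off, and leave the other things on the counter where they are.

Things in the scene. Friction and masses are not known exactly. Their poses are not given: they have to be found in the camera images.
- bundle_mid (a point): Centre of the bundle of flat wooden cutlery that lies on the stand: 160 mm long (x), 42 mm wide (y), 34 mm high (z), a white paper band round its middle, about 0.13 kg. It lies roughly square to the backboard, in the caddy's place. A second bundle like it already lies in the cardboard tray.
- bundle: The same bundle; origin at the centre of its underside.
- tray: Open cardboard tray, fixed, 240 mm (x) by 200 mm (y), walls 5 mm thick and 50 mm high, floor 5 mm thick; origin at the centre of its underside. The second bundle lies along x against its +y side (its centre at about y = +67 mm), the rest is empty.
- tray_spot (a point): Centre of the empty part of the tray, on its floor (5 mm above the counter), in the tray's axes: a bundle laid along the tray's x here has about 50 mm free on the -y side and 50 mm to the second bundle.
- caddy_mid (a point): Centre of the caddy, half-way up (42.5 mm over its underside): an open, plain plywood box 150 mm (x) by 200 mm (y) by 85 mm high, walls and floor 9 mm, one upright partition 12 mm thick along y through its middle (x = 0), as high as the walls, making two compartments 60 mm wide (x), 182 mm long and 76 mm deep. About 0.48 kg, centre of mass on the middle axis. It is the same either way round. It starts standing on the counter, and can be gripped by the partition or a wall.
- caddy: The same caddy; origin at the centre of its underside.
- seat (a point): Foot of the backboard's near face, at the middle of its width, on the top of the stand's base board (18 mm above the counter). x points into the backboard (the way to push), y along it, z up. A caddy fully home has its centre 75 mm before it (x = -75 mm), at y = 0, 42.5 mm above it.
- backboard: Upright plywood board across the far edge of the stand, fixed: 200 mm wide (y), 18 mm thick (x), rising 75 mm above the base board (its top is 93 mm above the counter); origin at the centre of its foot, half-way through its thickness. Two screw holes, 60 mm either side of the middle. It is rigid: once the caddy is home the push rises to 20 N within about 0.5 to 4 mm of further commanded motion, depending on the arm, so creep.
- stand: Plywood base board of the stand, screwed to the counter: 280 mm (x) by 200 mm (y) by 18 mm thick, origin at the centre of its underside. The backboard's near face is 122 mm towards +x from there. The lacquered base board is slippery: the caddy's sliding friction takes only 1 to 3 N of a push, more if it is pressed down as well.
- cups: Bystander: stack of paper cups standing mouth down, 81 mm across, 141 mm high, beyond the tray or caddy on the left; origin under it.
- cups_b: Bystander: smaller stack of paper cups standing mouth down, 65 mm across, 95 mm high, beyond the tray or caddy on the right; origin under it.
- screw_tin: Bystander: round steel tin of screws, 54 mm across, 30 mm high, on the near corner of the stand's base board; origin under it.
- screwdriver: Bystander: screwdriver lying across on the counter between the robot and the stand, about 30 mm high; origin under it.
- bundle_b: Bystander: the second bundle of cutlery, already in the tray; same size, origin at the centre of its underside.
Things that resemble listed ones, but are neither listed nor needed, are in the scene too. What is shaped like the caddy but turquoise is not meant.

How it is judged:
On the way, in this order (a step that is already met when the one before it is completed fails the run):
1. the bundle lies flat on the floor of the cardboard tray, let go (x of bundle_mid in the frame of tray between -0.11 and 0.11 m and y of bundle_mid in the frame of tray between -0.09 and 0.09 m and z of bundle_mid in the frame of tray between 0.012 and 0.03 m and angle between the z axis of bundle_mid and the z axis of tray, either way round below 0.12 rad and contact force between the fingers and bundle below 0.1 N and linear speed of bundle below 0.02 m/s), for 0.2 s.
2. the caddy stands on the stand, level with the backboard's ends, and is pressed flat against the backboard with 5 to 20 N (contact force between caddy and backboard between 5 and 20 N and x of caddy_mid in the frame of seat between -0.079 and -0.071 m and y of caddy_mid in the frame of seat between -0.008 and 0.008 m and z of caddy_mid in the frame of seat between 0.0395 and 0.0475 m and angle between caddy_mid's own z axis and vertical below 0.05 rad and angle between the x axis of caddy_mid and the x axis of seat, either way round below 0.04 rad and linear speed of caddy below 0.01 m/s), for 0.3 s.
At the end, for the whole second after the job is handed in: Caddy still held pressed on the backboard with 5-20 N, standing on the base board (height 4 mm, tilt 0.05 rad), flat to the backboard (4 mm, 0.04 rad), ends level within 8 mm, at rest; bundle let go, flat (0.12 rad) on the tray's floor (all of step 1 and all of step 2); the arm keeps its last pose, push and grip.
It fails at once if a bystander is shifted by more than 30 mm or knocked over (distance of any of cups, cups_b, screw_tin, screwdriver, bundle_b from where it was at the start of the episode above 0.03 m or angle between any of cups, cups_b, screw_tin's own z axis and vertical above 0.5 rad).
It also fails if it takes over 69 s, if anything falls off the work surface, if the arm or the gripper's body presses on something with over 40 N, if the wrist force passes 120 N, or if a joint passes its speed limit or range.

ROBOT

A 7-joint arm with a two-finger parallel gripper is mounted at the origin on the work surface. World frame = base frame: x ahead of the robot, y to its left, z up, the work surface at z = 0. Lengths are in m, angles in rad, forces in N, time in s.
With the tool pointing down it reaches from about 0.425 to 0.95 m from the base axis. Payload 4.7 kg.
Tool frame: the origin (TCP) lies midway between the tips of the shut fingers; the grasp point (between the pads) lies 19 mm behind it (ctrl.grip_point_offset is the distance from the TCP to the grasp point, in m); y points along the fingers, x is the direction in which the jaws open and shut, and the axes are right-handed (so a half turn about y gives the same grasp; the last joint's range is limited). The gripper opens to 87 mm and grips with 3 to 60 N. Pads are 19 mm wide; open, the fingers measure 117 mm over their backs; the gripper's body (75 mm by 190 mm) begins 51 mm behind the grasp point.
Start: joints at [-0.029, 0.469, -0.049, 1.532, 0.024, 1.141, -0.082], TCP at [0.675, 0, 0.223] pointing down, gripper open.
Joint ranges: [-2.59, 2.59], [-0.33, 1.99], [-1.39, 1.29], [0.1, 2.45], [-1.04, 4.18], [0.21, 1.99], [-2.66, 2.66]. Speed limits (rad/s): [2.57, 2.57, 3.14, 3.14, 3.14, 3.14, 3.14].

INTERFACE

Orientations are given as a unit quaternion [x, y, z, w].
In Python, from plant import ctrl, viewer gives the robot as it stands.
- The arm moves only by the tool servo_tool, never from a script. Its argument "motion" is a list of rows, each an object with "offset": the shift along the tool's x, y, z in m, a list of three; "roll": the turn about the tool's y in degrees. In form: [{"offset": [dx, dy, dz], "roll": roll}, ...]. A call has 1 to 20 rows; each row is the pose to reach, as a shift and turn from the pose measured when the call began, along the tool's axes at that moment; what a row does not reach only later rows make up. A row lasts 1/8 s, in which the tool goes at most 62.5 mm and 10.7 degrees, less where a joint would pass 70% of its speed; a pose out of reach is approached as far as the arm can. A call with a gripper value outside its range is refused whole. "claw" is the finger opening in m, from 0 to 0.087, set as the call begins (left out, the last holds). The fingers move at their own pace and stop on an object; "force" is the grip in N (left out, the last holds). Time passes only in rows, so rows that repeat a pose let the fingers close. It gives the time, the measured TCP pose, the force and the opening at its end, in the units of the state.
- ctrl.sense(): the state, without advancing time (a new reading comes with each control period).
- viewer.capture(name): name is "scene" or "side" or "wrist"; returns the picture (420x560x3 uint8, blue, green, red); there is no depth.
- viewer.get_calibration(name): a dict with "fx", "fy", "cx", "cy" (pixels), "k1" (the pictures are not rectified: a ray, as slopes to the right and down, at radius r is drawn at 1 + k1 r^2 times it, then the intrinsics apply), "R" (3x3) and "t" (3): a world point X has camera coordinates R X + t. Camera axes: x right, y down, z forward; pixel columns grow to the right and rows downward; lengths in m; the calibration is good to about 2 mm. A picture is of the moment at which its call begins: read the wrist's pose just before it. get_calibration takes no time and is no camera call; for the wrist camera it gives the pose at the moment of the call.
- ctrl.close_job(): hands the job in, once; it reports no verdict.
The state is a dict: "clock": time; "joint_positions": joint angles; "qvel": joint speeds; "joint_torque": joint torques, N m; "tool_pos": TCP position; "eef_rot": TCP orientation; "force": force on the tool from outside, world axes, zero at the start; "wrist_torque": the same for the moment, N m; "grip_width": finger opening in m.
Only numpy, scipy, OpenCV 4.12 (cv2) and the standard library are available. Lean on these libraries where they do the work, as an engineer would, in place of code of your own. Each camera call takes 0.05 s, during which the arm holds its last target.

## Working session

There is one attempt and no reset: what is moved stays moved. The work goes in short steps, Python scripts to look and compute and a tool call to move; the robot and the scene stay as the last step left them, time stands still between calls to the robot, and variables do not carry over. Pictures are saved under pics/ and viewed, and the job is handed in when it is done.

Besides the shell and the picture viewer there is one more tool, called as name(argument=value, ...) on one line, values as JSON. servo_tool: Moves the arm, as the interface text tells. Its arguments: {"type":"object","properties":{"motion":{"type":"array","items":{"type":"object","properties":{"offset":{"type":"array","items":{"type":"number"}},"roll":{"type":"number"}}}},"claw":{"type":"number"},"force":{"type":"number"}},"required":["motion"]}

```bash
mkdir -p pics; ls; python3 - <<'E'
from plant import ctrl, viewer
import cv2, numpy as np
for n in ("scene","side","wrist"):
    c=viewer.get_calibration(n); im=viewer.capture(n); cv2.imwrite(f"pics/{n}0.png",im)
    R=np.array(c["R"]);t=np.array(c["t"]); print(n,c["fx"],c["k1"],"cam at",(-R.T@t).round(3),R.round(3).tolist())
s=ctrl.sense()
for k,v in s.items(): print(k,np.round(v,4))
print(ctrl.grip_point_offset)
E
```

```text
pics
scene 493.79823966363836 0.021039195157482295 cam at [1.202 0.356 1.155] [[-0.418, 0.908, -0.003], [0.735, 0.336, -0.589], [-0.534, -0.248, -0.808]]
side 528.4559056395774 -0.2052038906138199 cam at [0.033 0.814 0.897] [[-0.866, -0.5, 0.001], [-0.344, 0.593, -0.728], [0.363, -0.631, -0.686]]
wrist 375.5332466822031 -0.09905803216867512 cam at [0.676 0.071 0.384] [[1.0, 0.001, -0.001], [0.001, -0.966, 0.26], [-0.001, -0.26, -0.966]]
clock 0.15
joint_positions [-0.0289  0.4693 -0.0486  1.5334  0.0241  1.141  -0.0823]
qvel [-0.0001 -0.0024  0.0003 -0.0025 -0.0013  0.0009 -0.0014]
joint_torque [ 7.00000e-04 -5.08427e+01 -8.09000e-02 -2.36421e+01 -6.14000e-02
  3.56000e-02  1.00000e-04]
tool_pos [ 0.6746 -0.      0.2217]
eef_rot [ 7.071e-01 -5.000e-04 -5.000e-04 -7.071e-01]
force [-0.3623  0.8845  1.0087]
wrist_torque [ 0.0147 -0.0704  0.0106]
grip_width 0.0871
0.0187
```

View pics/scene0.png

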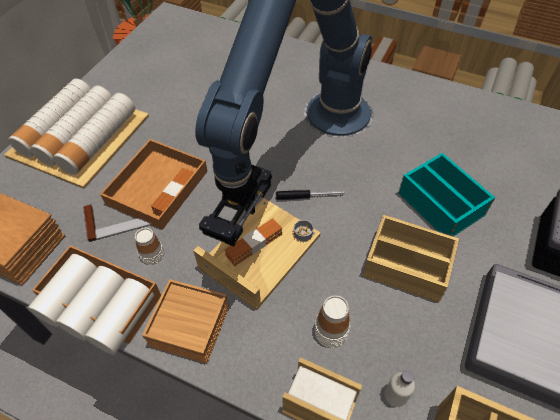

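View pics/side0.png

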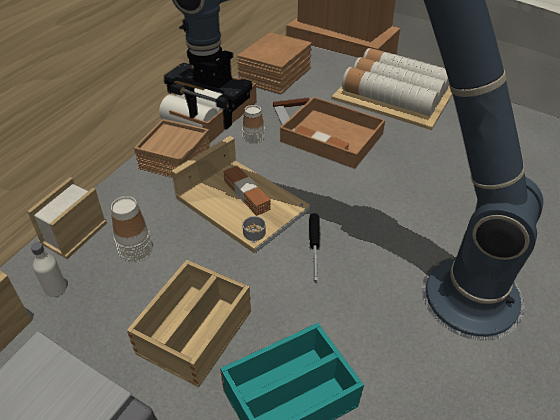

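View pics/wrist0.png

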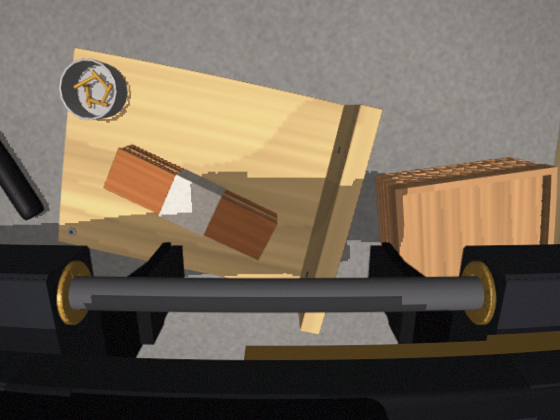

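The arm covers part of the stand. The wooden caddy is near side px (190,320), the turquoise one is a decoy, and the tray is near side px (330,130). Next I'll zoom in to measure.

```bash
cat > h.py <<'E'
import numpy as np, cv2
from plant import ctrl, viewer
def cal(n): 
    c=viewer.get_calibration(n); c["R"]=np.array(c["R"]);c["t"]=np.array(c["t"]); return c
def ray(c,px):
    px=np.atleast_2d(np.array(px,float))
    K=np.array([[c["fx"],0,c["cx"]],[0,c["fy"],c["cy"]],[0,0,1]])
    # drawn = (1+k1 r^2)*ray
    u=cv2.undistortPointsIter(px[:,None],K,np.array([c["k1"],0,0,0.]),None,None,(3,50,1e-10))[:,0]
    d=np.c_[u,np.ones(len(u))]@c["R"]; o=-c["R"].T@c["t"]; return o,d
def plane(c,px,z):
    o,d=ray(c,px); return o+d*((z-o[2])/d[:,2])[:,None]
def proj(c,X):
    X=np.atleast_2d(np.array(X,float))@c["R"].T+c["t"]; s=X[:,:2]/X[:,2:]; r=(s**2).sum(1)[:,None]; s=s*(1+c["k1"]*r)
    return s*[c["fx"],c["fy"]]+[c["cx"],c["cy"]]
def crop(im,x0,y0,x1,y1,k,fn):
    o=cv2.resize(im[y0:y1,x0:x1],None,fx=k,fy=k,interpolation=cv2.INTER_CUBIC)
    for x in range((x0+19)//20*20,x1,20):
        cv2.putText(o,str(x),((x-x0)*k,8),0,0.35,(0,0,255),1); cv2.line(o,((x-x0)*k,10),((x-x0)*k,16),(0,0,255),1)
    for y in range((y0+19)//20*20,y1,20):
        cv2.putText(o,str(y),(0,(y-y0)*k+4),0,0.35,(0,0,255),1); cv2.line(o,(24,(y-y0)*k),(30,(y-y0)*k),(0,0,255),1)
    cv2.imwrite(fn,o)
E
python3 - <<'E'
from h import *
s=cv2.imread("pics/side0.png"); w=cv2.imread("pics/wrist0.png"); a=cv2.imread("pics/scene0.png")
crop(s,110,240,270,400,4,"pics/c_side_caddy.png") if 0 else crop(s,115,250,265,395,4,"pics/c_side_caddy.png")
crop(s,165,80,395,230,3,"pics/c_side_st.png")
crop(a,350,200,480,310,5,"pics/c_sc_caddy.png")
crop(a,90,130,330,310,3,"pics/c_sc_st.png")
E
```

```text
(no output)
```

View pics/c_side_caddy.png

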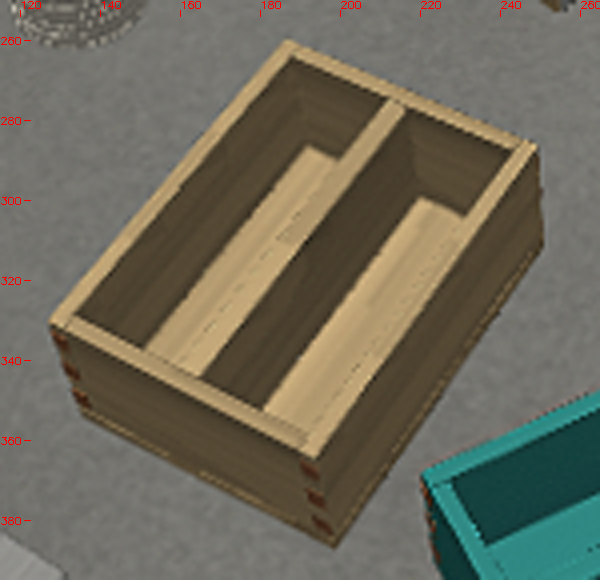

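View pics/c_side_st.png

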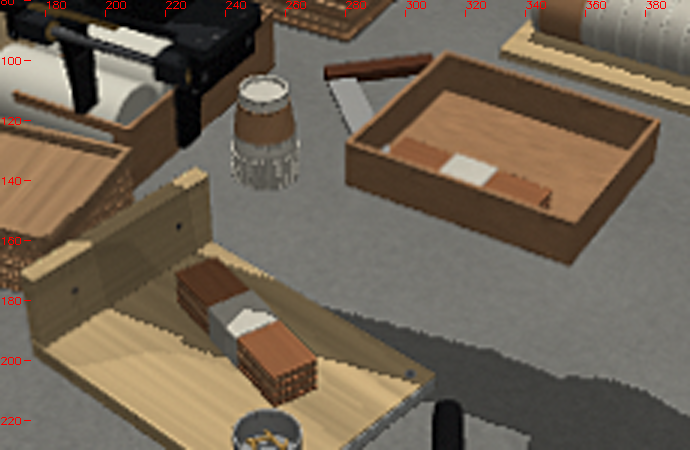

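View pics/c_sc_caddy.png

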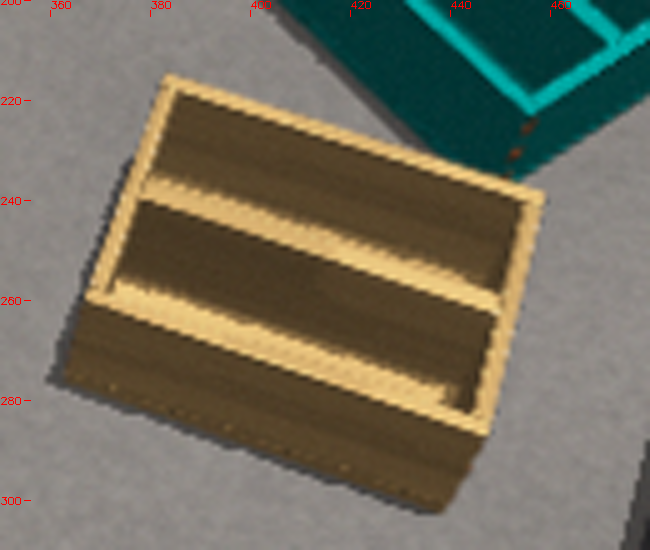

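View pics/c_sc_st.png

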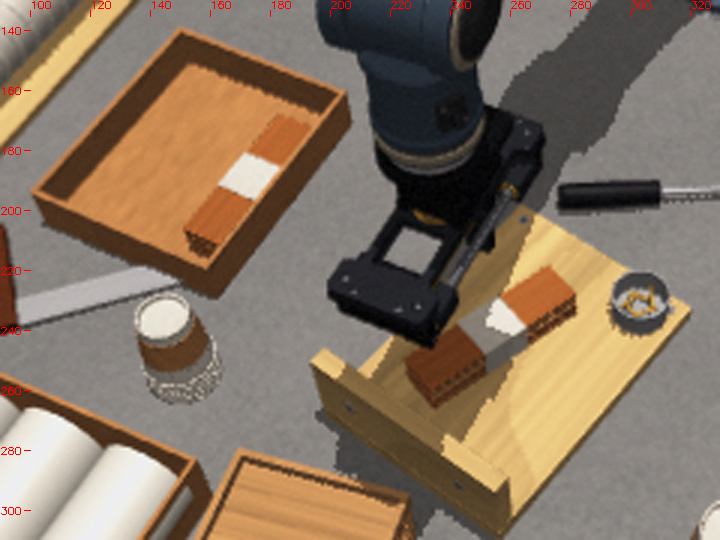

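```bash
python3 - <<'E'
from h import *
w=cv2.imread("pics/wrist0.png")
crop(w,50,40,390,340,2,"pics/c_w.png")
S=cal("side");A=cal("scene")
def show(n,c,px,z):
    P=plane(c,px,z)[:,:2]; print(n,P.round(4).tolist(),"ctr",P.mean(0).round(4))
    for i in range(4):
        d=P[(i+1)%4]-P[i]; print("  len %.1f ang %.2f"%(np.hypot(*d)*1e3,np.degrees(np.arctan2(d[1],d[0]))))
show("caddy side",S,[(187,260),(249.2,286.7),(194.5,364.5),(127.5,330.5)],.085)
show("caddy scene",A,[(383.6,214.6),(459,238.4),(447.6,287),(367.4,259.4)],.085)
show("tray side",S,[(314,97.3),(385,120.7),(357.3,154),(280.7,128.3)],.05)
show("tray scene",A,[(150,140),(206.7,160.7),(159.3,220),(101,194)],.05)
E
```

```text
caddy side [[0.5475, 0.281], [0.3998, 0.2755], [0.3902, 0.4726], [0.5391, 0.4797]] ctr [0.4691 0.3772]
  len 147.7 ang -177.85
  len 197.3 ang 92.81
  len 149.1 ang 2.75
  len 198.8 ang -87.58
caddy scene [[0.404, 0.2771], [0.3954, 0.4749], [0.5439, 0.4816], [0.5517, 0.2828]] ctr [0.4737 0.3791]
  len 198.0 ang 92.48
  len 148.6 ang 2.59
  len 198.9 ang -87.75
  len 147.8 ang -177.77
tray side [[0.6354, -0.4753], [0.3978, -0.4661], [0.4041, -0.2736], [0.6402, -0.275]] ctr [ 0.5194 -0.3725]
  len 237.8 ang 177.77
  len 192.6 ang 88.12
  len 236.1 ang -0.35
  len 200.4 ang -91.38
tray scene [[0.4074, -0.4656], [0.4085, -0.2648], [0.6489, -0.2743], [0.6416, -0.473]] ctr [ 0.5266 -0.3694]
  len 200.8 ang 89.69
  len 240.6 ang -2.26
  len 198.8 ang -92.10
  len 234.4 ang 178.19
```

View pics/c_w.png

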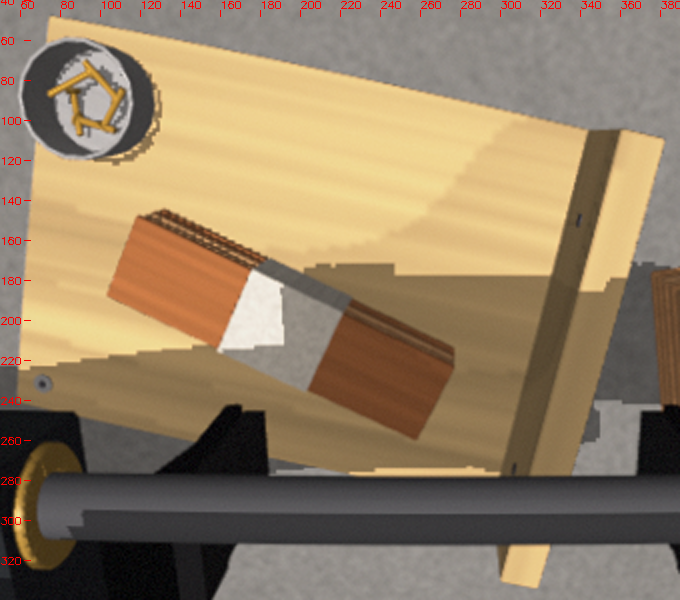

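```bash
python3 - <<'E'
from h import *
S=cal("side");A=cal("scene");W=cal("wrist")
def show(n,c,px,z):
    P=plane(c,px,z)[:,:2]; print(n,P.round(4).tolist(),"ctr",P.mean(0).round(4))
    for i in range(len(P)):
        d=P[(i+1)%len(P)]-P[i]; print("  len %.1f ang %.2f"%(np.hypot(*d)*1e3,np.degrees(np.arctan2(d[1],d[0]))))
show("bundle w",W,[(119,148),(103.5,187.5),(258.5,260),(277,221)],.052)
show("board w",W,[(360,104),(382.5,110),(318.5,334),(301,330.5)],.093)
show("base w",W,[(75,48.5),(59,241)],.018)
show("board foot w",W,[(344,105)],.018)
# side: backboard top corners (k=3 crop from 165,80)
f=lambda l,x0,y0,k:[(x0+a/k,y0+b/k) for a,b in l]
show("board side",S,f([(22,277),(38,282),(208,180),(192,168)],165,80,3),.093)
show("board scene",A,f([(312,360),(326,347),(512,480),(500,491)],90,130,3),.093)
show("base side",S,f([(35,347),(433,380)],165,80,3),.018)
show("base scene",A,f([(690,306),(500,537)],90,130,3),.018)
show("bundle side",S,f([(178,293),(215,257),(316,357),(276,381)],165,80,3),.052)
E
```

```text
bundle w [[0.5354, 0.0374], [0.5169, 0.0013], [0.6594, -0.0695], [0.677, -0.0306]] ctr [ 0.5972 -0.0153]
  len 40.6 ang -117.14
  len 159.1 ang -26.40
  len 42.7 ang 65.70
  len 157.1 ang 154.36
board w [[0.7395, 0.0744], [0.757, 0.0702], [0.7142, -0.1238], [0.6985, -0.12]] ctr [ 0.7273 -0.0248]
  len 18.0 ang -13.50
  len 198.6 ang -102.43
  len 16.2 ang 166.68
  len 198.7 ang 78.09
base w [[0.4851, 0.1294], [0.443, -0.0642]] ctr [0.464  0.0326]
  len 198.2 ang -102.26
  len 198.2 ang 77.74
board foot w [[0.7405, 0.0741]] ctr [0.7405 0.0741]
  len 0.0 ang 0.00
board side [[0.7455, 0.0757], [0.73, 0.0743], [0.6876, -0.1121], [0.7099, -0.1203]] ctr [ 0.7183 -0.0206]
  len 15.5 ang -174.88
  len 191.2 ang -102.80
  len 23.8 ang -20.28
  len 199.2 ang 79.72
board scene [[0.7117, -0.1202], [0.6958, -0.1161], [0.7414, 0.0807], [0.7539, 0.0763]] ctr [ 0.7257 -0.0198]
  len 16.4 ang 165.44
  len 202.0 ang 76.96
  len 13.2 ang -19.21
  len 201.0 ang -102.11
base side [[0.7436, 0.0758], [0.4348, -0.0555]] ctr [0.5892 0.0101]
  len 335.5 ang -156.95
  len 335.5 ang 23.05
base scene [[0.4829, 0.1315], [0.7595, 0.0752]] ctr [0.6212 0.1034]
  len 282.3 ang -11.51
  len 282.3 ang 168.49
bundle side [[0.6535, -0.0106], [0.6531, -0.0669], [0.5127, 0.0009], [0.5256, 0.0411]] ctr [ 0.5862 -0.0089]
  len 56.4 ang -90.34
  len 156.0 ang 154.21
  len 42.2 ang 72.17
  len 137.9 ang -22.01
```

servo_tool(motion=[{"offset": [-0.079, 0.1, -0.015], "roll": -64.5}, {"offset": [-0.079, 0.1, -0.015], "roll": -64.5}, {"offset": [-0.079, 0.1, -0.015], "roll": -64.5}, {"offset": [-0.079, 0.1, -0.015], "roll": -64.5}, {"offset": [-0.079, 0.1, -0.015], "roll": -64.5}, {"offset": [-0.079, 0.1, -0.015], "roll": -64.5}, {"offset": [-0.079, 0.1, -0.015], "roll": -64.5}, {"offset": [-0.079, 0.1, -0.015], "roll": -64.5}, {"offset": [-0.079, 0.1, -0.015], "roll": -64.5}], claw=0.087)

```text
clock: 1.27
tool_pos: [0.5954, -0.015, 0.1218]
eef_rot: [-0.598, -0.376, 0.377, 0.598]
force: [0.7, -1.0, -0.0]
grip_width: 0.0869
```

```bash
cat >> h.py <<'E'
from scipy.spatial.transform import Rotation as Rot
def tool(): 
    s=ctrl.sense(); return np.array(s["tool_pos"]),Rot.from_quat(s["eef_rot"]).as_matrix()
def delta(P,yaw=None):
    """offset in tool axes and roll to reach P with jaw axis at yaw deg"""
    p,R=tool(); o=R.T@(np.array(P)-p); y=np.degrees(np.arctan2(R[1,0],R[0,0]))
    print("yaw now %.2f"%y,"tilt",R[:,1].round(3),"offset",o.round(4),"roll",None if yaw is None else round(-((yaw-y+180)%360-180),2))
E
python3 - <<'E'
from h import *
W=cal("wrist");im=viewer.capture("wrist");cv2.imwrite("pics/w1.png",im)
delta((.596,-.0145,.025),64.5)
im=viewer.capture("side");cv2.imwrite("pics/s1.png",im)
E
```

```text
yaw now 64.45 tilt [-0.002 -0.    -1.   ] offset [ 0.0007  0.0968 -0.0005] roll -0.05
```

View pics/w1.png

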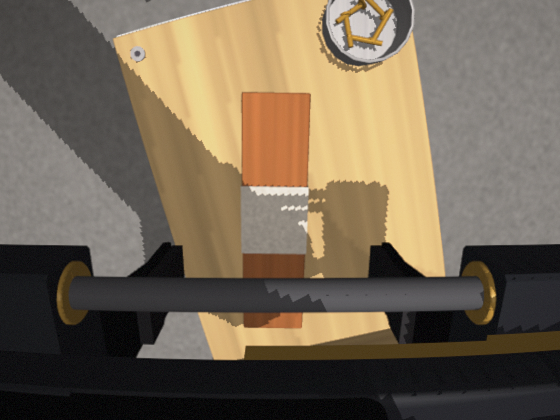

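View pics/s1.png

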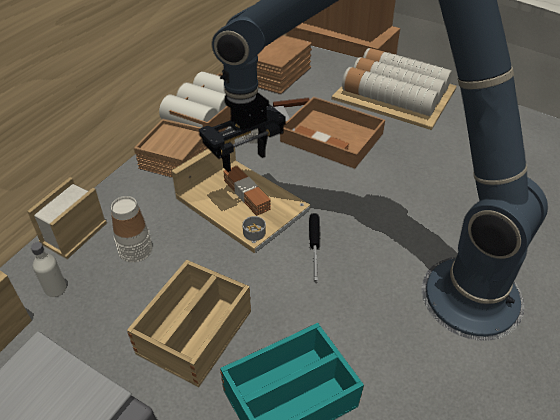

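The wrist picture shows the bundle aligned with the jaws (columns 242–310, fingers at about 165 and 385). I'll go down and grip.

servo_tool(motion=[{"offset": [0, 0.05, 0], "roll": 0}, {"offset": [0, 0.085, 0], "roll": 0}, {"offset": [0, 0.096, 0], "roll": 0}, {"offset": [0, 0.096, 0], "roll": 0}, {"offset": [0, 0.096, 0], "roll": 0}])

```text
clock: 2.0
tool_pos: [0.5966, -0.0147, 0.0274]
eef_rot: [0.598, 0.378, -0.377, -0.598]
force: [0.6, -0.4, -0.0]
grip_width: 0.0871
```

servo_tool(motion=[{"offset": [0, 0, 0], "roll": 0}, {"offset": [0, 0, 0], "roll": 0}, {"offset": [0, 0, 0], "roll": 0}, {"offset": [0, 0, 0], "roll": 0}, {"offset": [0, 0, 0], "roll": 0}, {"offset": [0, 0, 0], "roll": 0}], claw=0.02, force=20)

```text
clock: 2.75
tool_pos: [0.5964, -0.0149, 0.0273]
eef_rot: [0.598, 0.377, -0.377, -0.598]
force: [-0.4, -0.4, -0.1]
grip_width: 0.0417
```

servo_tool(motion=[{"offset": [0, -0.06, 0], "roll": 0}, {"offset": [0, -0.12, 0], "roll": 0}, {"offset": [0, -0.15, 0], "roll": 0}, {"offset": [0, -0.15, 0], "roll": 0}, {"offset": [0, -0.15, 0], "roll": 0}])

```text
clock: 3.38
tool_pos: [0.5951, -0.015, 0.1757]
eef_rot: [-0.598, -0.376, 0.378, 0.598]
force: [-1.4, -0.6, -1.5]
grip_width: 0.0422
```

```bash
python3 - <<'E'
from h import *
delta((.5223,-.395,.13),88.4)
im=viewer.capture("side");cv2.imwrite("pics/s2.png",im)
A=cal("scene");im=viewer.capture("scene");cv2.imwrite("pics/a2.png",im)
E
```

```text
yaw now 64.45 tilt [-0.002 -0.    -1.   ] offset [-0.3741  0.046  -0.0983] roll -23.95
```

View pics/a2.png

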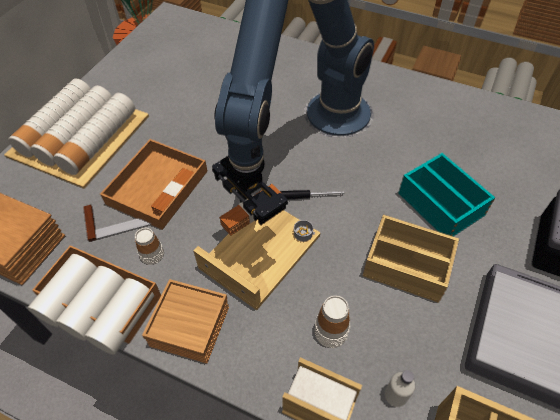

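View pics/s2.png

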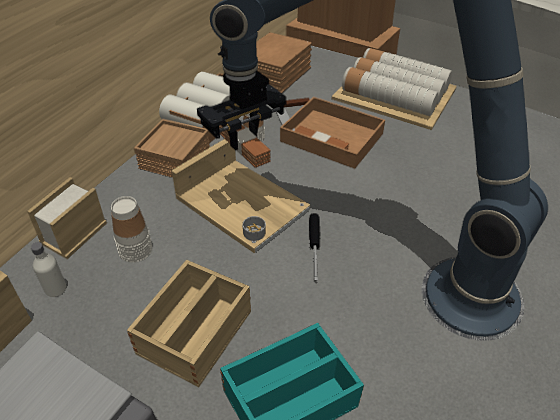

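servo_tool(motion=[{"offset": [-0.05, 0, -0.014], "roll": -4}, {"offset": [-0.11, 0, -0.03], "roll": -8}, {"offset": [-0.17, 0, -0.045], "roll": -12}, {"offset": [-0.23, 0, -0.06], "roll": -16}, {"offset": [-0.29, 0, -0.076], "roll": -20}, {"offset": [-0.34, 0, -0.09], "roll": -23}, {"offset": [-0.374, 0.02, -0.098], "roll": -24}, {"offset": [-0.374, 0.046, -0.098], "roll": -24}, {"offset": [-0.374, 0.046, -0.098], "roll": -24}, {"offset": [-0.374, 0.046, -0.098], "roll": -24}])

```text
clock: 4.72
tool_pos: [0.5226, -0.3939, 0.1294]
eef_rot: [-0.506, -0.493, 0.494, 0.507]
force: [0.6, 0.3, -1.4]
grip_width: 0.042
```

```bash
python3 - <<'E'
from h import *
delta((.5223,-.395,.0155),88.4)
im=viewer.capture("wrist");cv2.imwrite("pics/w3.png",im)
im=viewer.capture("scene");crop(im,80,100,240,240,4,"pics/a3.png")
E
```

```text
yaw now 88.54 tilt [-0.003  0.    -1.   ] offset [-1.200e-03  1.139e-01 -1.000e-04] roll 0.14
```

View pics/w3.png

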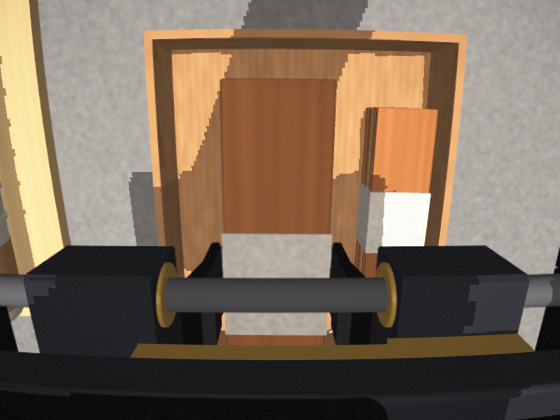

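View pics/a3.png

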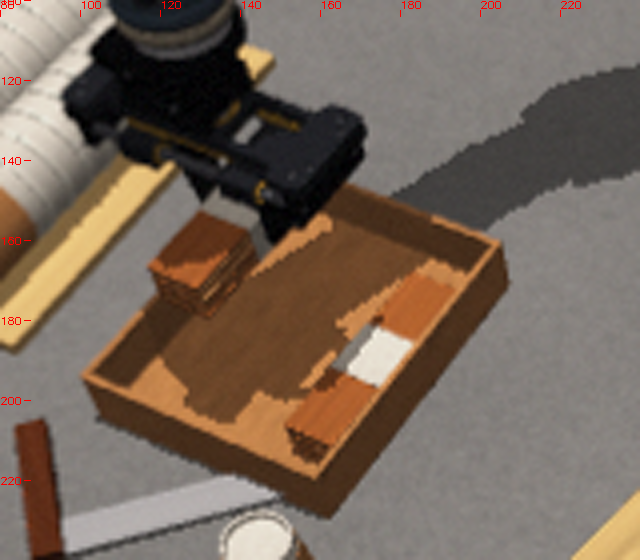

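The bundle hangs over the empty part of the tray. In the wrist picture it spans columns 222–335, clear of the second bundle at 360–437. I'll lower it now.

servo_tool(motion=[{"offset": [-0.001, 0.05, 0], "roll": 0}, {"offset": [-0.001, 0.09, 0], "roll": 0}, {"offset": [-0.001, 0.107, 0], "roll": 0}, {"offset": [-0.001, 0.111, 0], "roll": 0}, {"offset": [-0.001, 0.114, 0], "roll": 0}, {"offset": [-0.001, 0.114, 0], "roll": 0}, {"offset": [-0.001, 0.114, 0], "roll": 0}])

```text
clock: 5.7
tool_pos: [0.5234, -0.3957, 0.0176]
eef_rot: [0.507, 0.493, -0.494, -0.506]
force: [-0.0, 0.2, -1.0]
grip_width: 0.0417
```

servo_tool(motion=[{"offset": [0, 0.002, 0], "roll": 0}, {"offset": [0, 0.004, 0], "roll": 0}, {"offset": [0, 0.004, 0], "roll": 0}])

```text
clock: 6.08
tool_pos: [0.5237, -0.396, 0.0143]
eef_rot: [0.507, 0.493, -0.494, -0.506]
force: [-0.6, 0.1, 4.2]
grip_width: 0.0419
```

Force +4.2 N in z shows it is on the floor. Releasing.

servo_tool(motion=[{"offset": [0, 0, 0], "roll": 0}, {"offset": [0, 0, 0], "roll": 0}, {"offset": [0, 0, 0], "roll": 0}, {"offset": [0, 0, 0], "roll": 0}], claw=0.065)

```text
clock: 6.58
tool_pos: [0.5237, -0.3959, 0.0142]
eef_rot: [0.507, 0.493, -0.494, -0.506]
force: [-0.7, -0.3, 1.0]
grip_width: 0.0637
```

servo_tool(motion=[{"offset": [0, -0.02, 0], "roll": 0}, {"offset": [0, -0.06, 0], "roll": 0}, {"offset": [0, -0.12, 0], "roll": 0}, {"offset": [0, -0.18, 0], "roll": 0}, {"offset": [0, -0.21, 0], "roll": 0}, {"offset": [0, -0.21, 0], "roll": 0}])

```text
clock: 7.32
tool_pos: [0.5252, -0.3962, 0.229]
eef_rot: [0.51, 0.494, -0.494, -0.503]
force: [1.1, 1.2, 0.0]
grip_width: 0.0649
```

```bash
python3 - <<'E'
from h import *
delta((.4715,.378,.22),2.65); print(np.round(ctrl.sense()["joint_positions"],2))
im=viewer.capture("side");crop(im,260,80,400,180,5,"pics/s4.png")
im=viewer.capture("scene");cv2.imwrite("pics/a4.png",im)
E
```

```text
yaw now 88.52 tilt [ 0.007 -0.007 -1.   ] offset [0.7726 0.0031 0.0737] roll 85.87
[ 0.8   0.45 -0.31  1.56  0.15  1.14  2.  ]
```

View pics/s4.png

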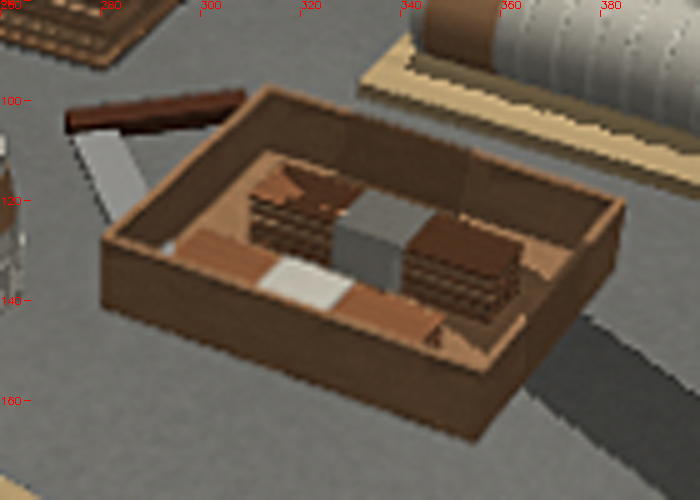

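View pics/a4.png

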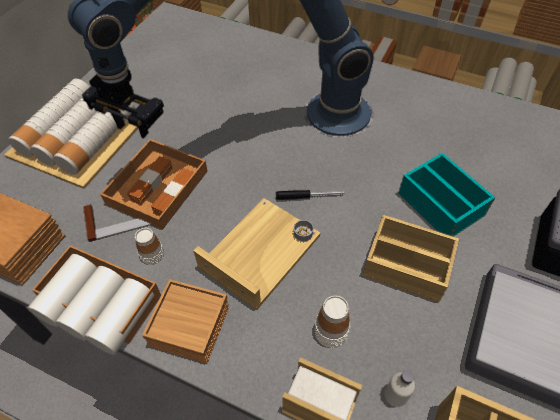

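The bundle lies flat beside the second one, with its band at side px (336,127). The stand is clear now, so I'll measure it more precisely.

```bash
python3 - <<'E'
from h import *
a=cv2.imread("pics/a4.png"); crop(a,185,190,330,310,5,"pics/c4a.png")
im=viewer.capture("side");cv2.imwrite("pics/s5.png",im); crop(im,165,130,320,255,5,"pics/c4s.png")
E
```

```text
(no output)
```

View pics/c4a.png

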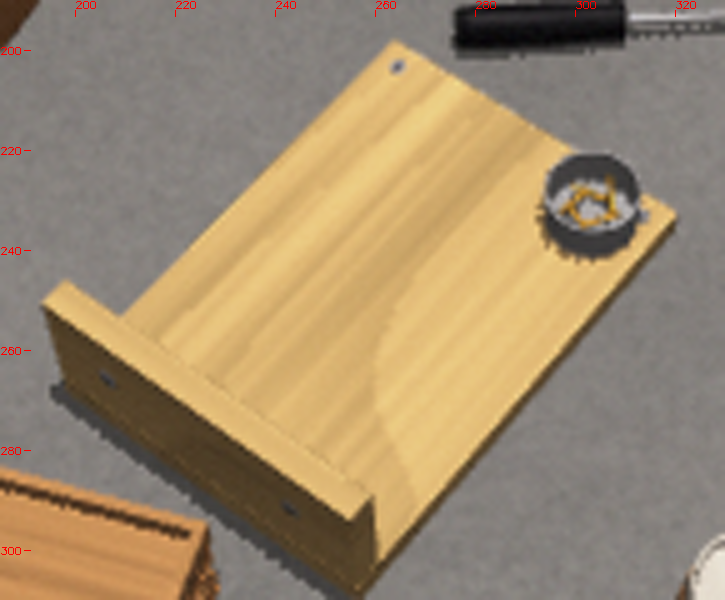

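View pics/c4s.png

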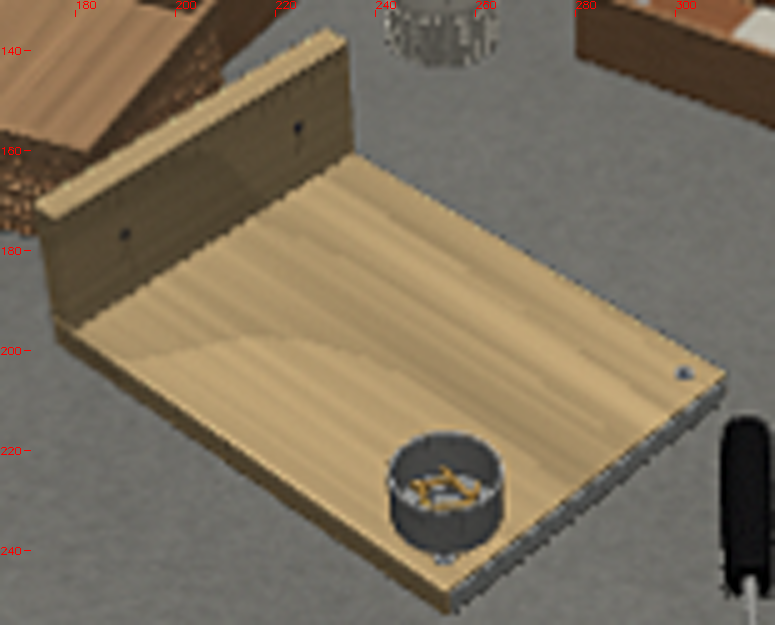

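```bash
python3 - <<'E'
from h import *
S=cal("side");A=cal("scene")
f=lambda l,x0,y0,k:[(x0+(a+.5)/k-.5,y0+(b+.5)/k-.5) for a,b in l]
def seg(n,P,adv):
    d=P[1]-P[0]; yaw=np.degrees(np.arctan2(-d[0],d[1])); m=P.mean(0)[:2]; u=np.array([np.cos(np.radians(yaw)),np.sin(np.radians(yaw))])
    print(n,"len %.1f"%(np.hypot(*d[:2])*1e3),"seat",(m+adv*u).round(4),"yaw %.2f"%yaw)
# order: -y end, +y end
fa=lambda l:f(l,185,190,5); fs=lambda l:f(l,165,130,5)
seg("sc top near",plane(A,fa([(65,281),(373,497)]),.093),0)
seg("sc top far",plane(A,fa([(43,305),(352,521)]),.093),-.018)
seg("sc base",plane(A,fa([(393,40),(677,217)]),.018),.262)
seg("si top near",plane(S,fs([(350,40),(50,217)]),.093),0)
seg("si top far",plane(S,fs([(335,28),(37,205)]),.093),-.018)
seg("si foot",plane(S,fs([(353,152),(77,328)]),.018),0)
seg("si base",plane(S,fs([(727,372),(450,587)]),.018),.262)
E
```

```text
sc top near len 199.4 seat [ 0.7189 -0.021 ] yaw -12.51
sc top far len 198.5 seat [ 0.7174 -0.0203] yaw -12.15
sc base len 200.8 seat [ 0.7189 -0.0236] yaw -12.91
si top near len 201.8 seat [ 0.716  -0.0232] yaw -13.16
si top far len 202.5 seat [ 0.7106 -0.024 ] yaw -12.68
si foot len 196.0 seat [ 0.7162 -0.0256] yaw -12.40
si base len 196.8 seat [ 0.7149 -0.0256] yaw -12.48
```

servo_tool(motion=[{"offset": [0.06, 0, 0.006], "roll": 7}, {"offset": [0.12, 0, 0.011], "roll": 14}, {"offset": [0.18, 0, 0.017], "roll": 21}, {"offset": [0.24, 0, 0.023], "roll": 28}, {"offset": [0.3, 0, 0.029], "roll": 35}, {"offset": [0.36, 0, 0.034], "roll": 42}, {"offset": [0.42, 0, 0.04], "roll": 49}, {"offset": [0.48, 0, 0.046], "roll": 56}, {"offset": [0.54, 0, 0.052], "roll": 63}, {"offset": [0.6, 0, 0.057], "roll": 70}, {"offset": [0.66, 0, 0.063], "roll": 77}, {"offset": [0.72, 0, 0.069], "roll": 82}, {"offset": [0.76, 0, 0.073], "roll": 86}, {"offset": [0.773, 0, 0.074], "roll": 86}, {"offset": [0.773, 0, 0.074], "roll": 86}, {"offset": [0.773, 0, 0.074], "roll": 86}], claw=0.045)

```text
clock: 9.48
tool_pos: [0.4694, 0.3773, 0.2216]
eef_rot: [0.708, 0.014, -0.015, -0.706]
force: [1.3, 0.8, 0.4]
grip_width: 0.045
```

```bash
python3 - <<'E'
from h import *
delta((.4715,.378,.13),2.65); print(np.round(ctrl.sense()["joint_positions"],2))
W=cal("wrist");im=viewer.capture("wrist");cv2.imwrite("pics/w6.png",im)
np.savez("w6.npz",**W)
E
```

```text
yaw now 2.39 tilt [-0.002 -0.004 -1.   ] offset [0.0023 0.0916 0.0009] roll -0.26
[-0.42  0.39 -0.44  1.69  0.18  1.1  -0.87]
```

View pics/w6.png

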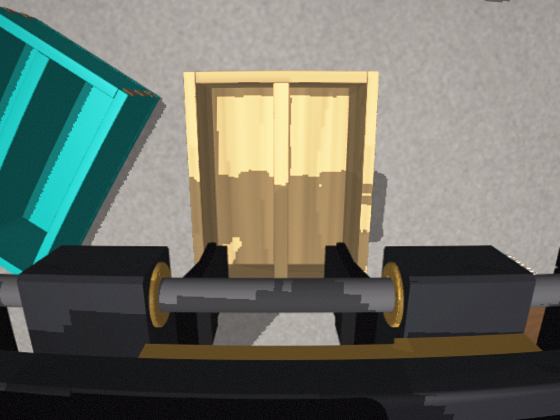

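```bash
python3 - <<'E'
from h import *
W=dict(np.load("w6.npz")); W={k:(v if v.ndim else float(v)) for k,v in W.items()}
P=plane(W,[(184.5,72),(378,72.5),(281,83),(281,270)],.085)[:,:2]; print(P.round(4))
d=P[1]-P[0];print(np.hypot(*d),np.degrees(np.arctan2(d[1],d[0])))
d=P[3]-P[2];print(np.degrees(np.arctan2(d[0],-d[1])), )
m=(P[0]+P[1])/2;a=np.radians(2.6);print("centre",m+.1*np.array([np.sin(a),-np.cos(a)]))
im=cv2.imread("pics/w6.png");crop(im,170,60,400,290,2,"pics/c6.png")
E
```

```text
[[0.3969 0.4722]
 [0.5446 0.4783]
 [0.4709 0.4666]
 [0.478  0.3122]]
0.14785876159647368 2.3469898345685194
2.629072514694862
centre [0.47527805 0.37535396]
```

View pics/c6.png

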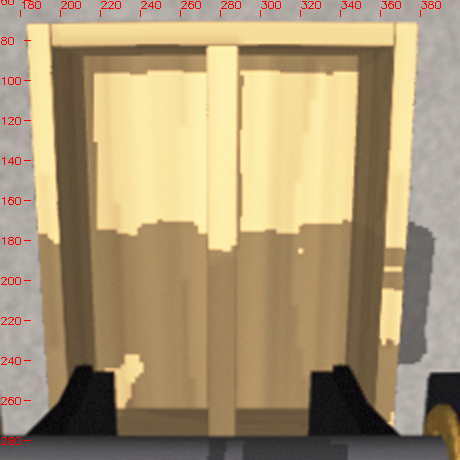

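servo_tool(motion=[{"offset": [0.004, 0.04, 0.0], "roll": 0}, {"offset": [0.004, 0.09, 0.0], "roll": 0}, {"offset": [0.004, 0.13, 0.0], "roll": 0}, {"offset": [0.004, 0.165, 0.0], "roll": 0}, {"offset": [0.004, 0.184, 0.0], "roll": 0}, {"offset": [0.004, 0.186, 0.0], "roll": 0}, {"offset": [0.004, 0.186, 0.0], "roll": 0}])

```text
clock: 10.4
tool_pos: [0.4741, 0.3774, 0.0371]
eef_rot: [0.708, 0.015, -0.014, -0.706]
force: [0.3, 0.4, 0.3]
grip_width: 0.0453
```

```bash
python3 - <<'E'
from h import *
im=viewer.capture("side");crop(im,110,200,290,400,3,"pics/s7.png")
im=viewer.capture("wrist");cv2.imwrite("pics/w7.png",im)
E
```

```text
(no output)
```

View pics/s7.png

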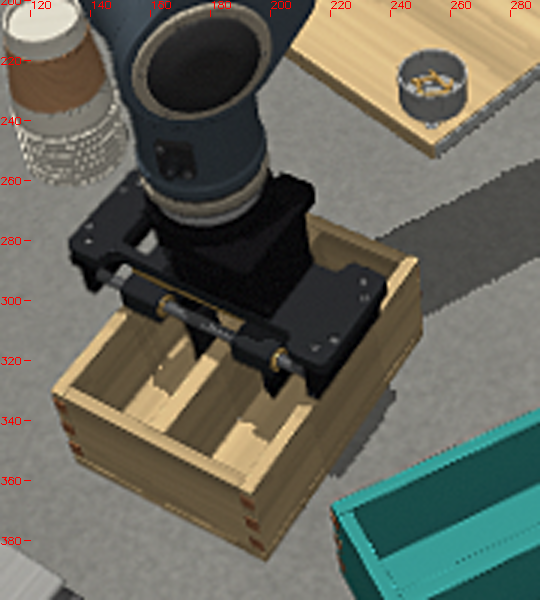

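View pics/w7.png

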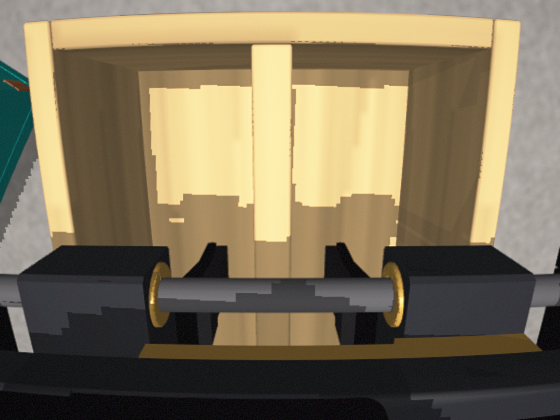

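The partition (wrist columns 253–293) sits between the fingers, so I'll close on it.

servo_tool(motion=[{"offset": [0, 0, 0], "roll": 0}, {"offset": [0, 0, 0], "roll": 0}, {"offset": [0, 0, 0], "roll": 0}, {"offset": [0, 0, 0], "roll": 0}, {"offset": [0, 0, 0], "roll": 0}, {"offset": [0, 0, 0], "roll": 0}], claw=0.0, force=50)

```text
clock: 11.25
tool_pos: [0.4738, 0.3776, 0.0374]
eef_rot: [0.708, 0.015, -0.015, -0.706]
force: [-0.7, -1.3, 0.8]
grip_width: 0.012
```

```bash
python3 - <<'E'
from h import *
delta((.4715,.378,.2),2.65)
W=cal("wrist");im=viewer.capture("wrist");cv2.imwrite("pics/w8.png",im); crop(im,0,0,560,280,1,"pics/c8.png")
np.savez("w8.npz",**W)
E
```

```text
yaw now 2.37 tilt [ 0.    -0.002 -1.   ] offset [-0.0023 -0.1626  0.0002] roll -0.28
```

View pics/w8.png

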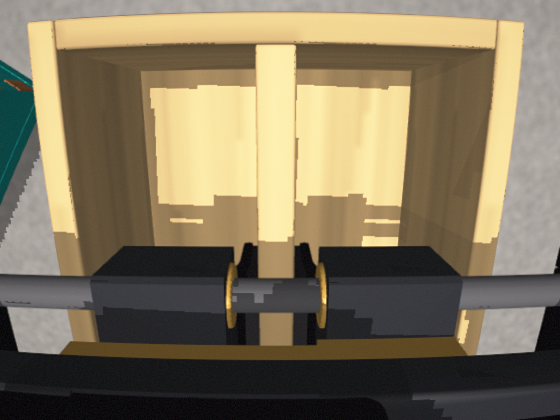

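```bash
python3 - <<'E'
from h import *
W=dict(np.load("w8.npz")); W={k:(v if v.ndim else float(v)) for k,v in W.items()}
p,R=tool()
P=plane(W,[(29,23),(524,22.5),(276,13),(276,42)],.085)
print(P.round(4)); print(((P-p)@R).round(4)); d=P[1]-P[0];print(np.hypot(*d[:2]),np.degrees(np.arctan2(d[1],d[0])))
E
```

```text
[[0.3974 0.4724 0.085 ]
 [0.5455 0.4789 0.085 ]
 [0.4712 0.4755 0.085 ]
 [0.4716 0.4675 0.085 ]]
[[-0.0725 -0.0478  0.0978]
 [ 0.0758 -0.0477  0.0981]
 [ 0.0014 -0.0478  0.0978]
 [ 0.0014 -0.0477  0.0899]]
0.14822376802478826 2.496456706019398
```

servo_tool(motion=[{"offset": [0, -0.02, 0], "roll": 0}, {"offset": [0, -0.06, 0], "roll": 0}, {"offset": [0, -0.11, 0], "roll": 0}, {"offset": [0, -0.155, 0], "roll": 0}, {"offset": [0, -0.185, 0], "roll": 0}, {"offset": [0, -0.185, 0], "roll": 0}, {"offset": [0, -0.185, 0], "roll": 0}])

```text
clock: 12.18
tool_pos: [0.473, 0.3768, 0.2208]
eef_rot: [0.708, 0.014, -0.015, -0.706]
force: [-0.5, -0.4, -5.6]
grip_width: 0.0116
```

```bash
python3 - <<'E'
from h import *
delta((.6334,-.0019,.22),-12.4)
A=cal("scene");S=cal("side");print(plane(A,[(333,335)],0).round(3),plane(S,[(133,240)],0).round(3))
im=viewer.capture("side");cv2.imwrite("pics/s9.png",im)
E
```

```text
yaw now 2.36 tilt [-0.002 -0.004 -1.   ] offset [ 0.1447  0.002  -0.385 ] roll 14.76
[[0.736 0.27  0.   ]] [[0.752 0.241 0.   ]]
```

View pics/s9.png

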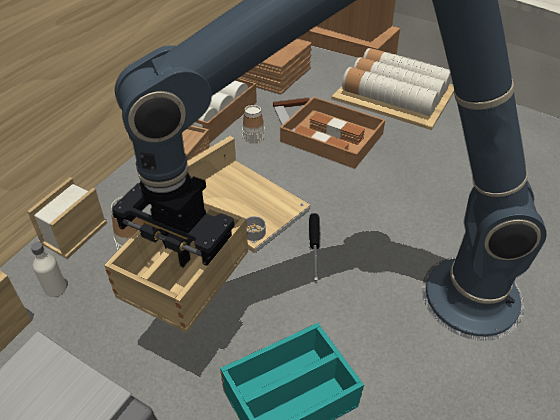

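The caddy is up and level. I'll carry it across, y first, to stay clear of the cups at about (0.74, 0.25).

servo_tool(motion=[{"offset": [0, 0, -0.03], "roll": 1}, {"offset": [0, 0, -0.075], "roll": 2}, {"offset": [0, 0, -0.12], "roll": 4}, {"offset": [0.01, 0, -0.165], "roll": 6}, {"offset": [0.03, 0, -0.21], "roll": 8}, {"offset": [0.05, 0, -0.255], "roll": 10}, {"offset": [0.08, 0, -0.295], "roll": 12}, {"offset": [0.11, 0, -0.335], "roll": 13.5}, {"offset": [0.135, 0.0, -0.37], "roll": 14.8}, {"offset": [0.145, 0.0, -0.383], "roll": 14.8}, {"offset": [0.145, 0.0, -0.385], "roll": 14.8}, {"offset": [0.145, 0.0, -0.385], "roll": 14.8}, {"offset": [0.145, 0.0, -0.385], "roll": 14.8}])

```text
clock: 13.85
tool_pos: [0.6328, -0.0, 0.2215]
eef_rot: [0.704, -0.077, 0.075, -0.702]
force: [0.2, 0.5, -4.5]
grip_width: 0.0113
```

```bash
python3 - <<'E'
from h import *
delta((.6334,-.0019,.07),-12.4)
A=cal("scene");S=cal("side")
im=viewer.capture("side");crop(im,130,60,330,260,3,"pics/s10.png")
im=viewer.capture("wrist");cv2.imwrite("pics/w10.png",im)
E
```

```text
yaw now -12.27 tilt [-0.003 -0.004 -1.   ] offset [ 0.0013  0.1515 -0.0011] roll 0.13
```

View pics/s10.png

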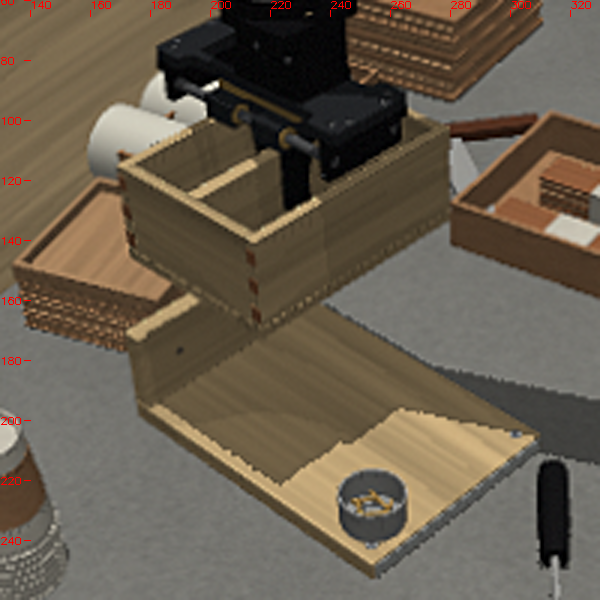

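View pics/w10.png

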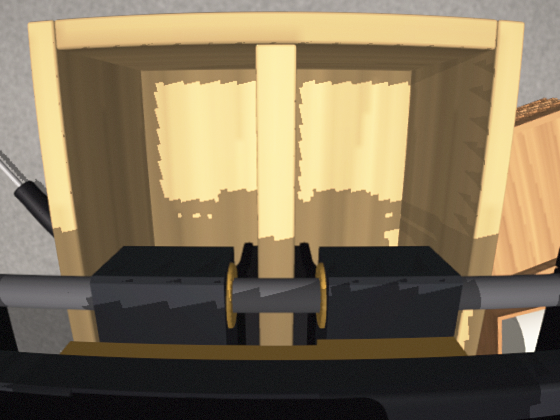

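servo_tool(motion=[{"offset": [0, 0.04, -0.001], "roll": 0}, {"offset": [0, 0.085, -0.001], "roll": 0}, {"offset": [0, 0.125, -0.001], "roll": 0}, {"offset": [0, 0.15, -0.001], "roll": 0}, {"offset": [0.001, 0.157, -0.001], "roll": 0}, {"offset": [0.001, 0.16, -0.001], "roll": 0}, {"offset": [0.001, 0.16, -0.001], "roll": 0}])

```text
clock: 14.82
tool_pos: [0.6344, -0.0023, 0.063]
eef_rot: [0.704, -0.076, 0.076, -0.702]
force: [0.8, -0.4, -5.2]
grip_width: 0.0116
```

```bash
python3 - <<'E'
from h import *
delta((.6334,-.0019,.055),-12.4)
im=viewer.capture("side");cv2.imwrite("pics/s11f.png",im);crop(im,150,90,300,250,4,"pics/s11.png")
im=viewer.capture("scene");cv2.imwrite("pics/a11f.png",im);crop(im,180,160,340,320,4,"pics/a11.png")
E
```

```text
yaw now -12.31 tilt [-0.    -0.004 -1.   ] offset [-0.001   0.008   0.0002] roll 0.09
```

View pics/s11.png

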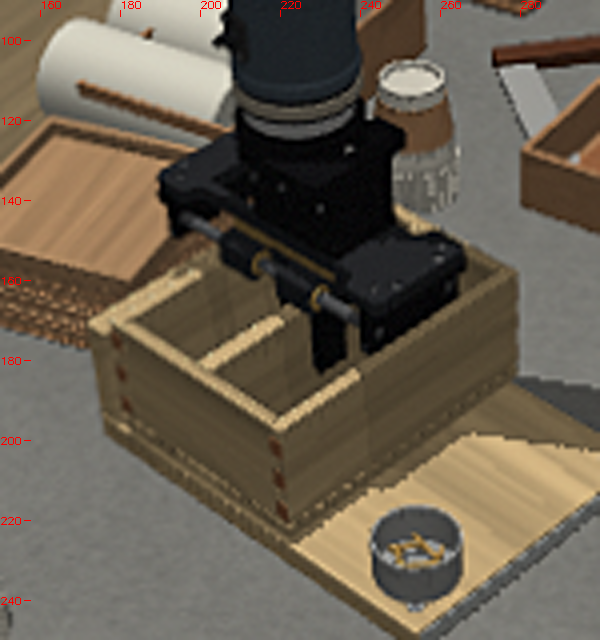

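View pics/a11.png

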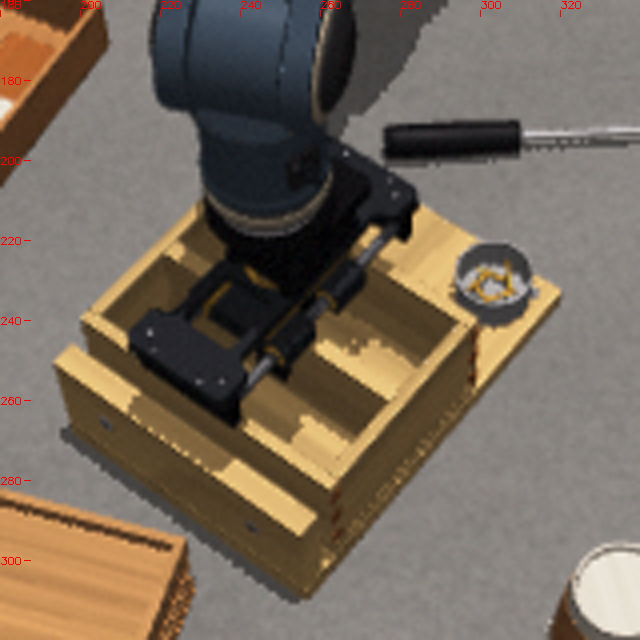

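```bash
python3 - <<'E'
from h import *
S=cal("side");A=cal("scene")
f=lambda l,x0,y0,k:[(x0+(a+.5)/k-.5,y0+(b+.5)/k-.5) for a,b in l]
y=np.radians(-12.4);u=np.array([np.cos(y),np.sin(y)]);v=np.array([-u[1],u[0]]);s0=np.array([.718,-.0225])
def show(n,P):
    d=P[:,:2]-s0; print(n,"u,v mm:",(np.c_[d@u,d@v]*1e3).round(1).tolist())
h=.063-.0372+.085
show("sc caddy far-,far+,near+",plane(A,f([(82,320),(330,490),(475,328)],180,160,4),h))
show("sc board near -,+",plane(A,f([(75,345),(318,520)],180,160,4),.093))
old=lambda l:f(l,185,190,5)
show("sc board old near",plane(A,old([(65,281),(373,497)]),.093)); show("sc old far",plane(A,old([(43,305),(352,521)]),.093))
show("sd caddy far+,near+,near-",plane(S,f([(113,318),(283,428),(518,265)],150,90,4),h))
show("sd board old near",plane(S,f([(350,40),(50,217)],165,130,5),.093))
show("sd base old corners",plane(S,f([(727,372),(450,587)],165,130,5),.018))
E
```

```text
sc caddy far-,far+,near+ u,v mm: [[-10.2, -95.8], [-10.8, 101.9], [-153.2, 103.8]]
sc board near -,+ u,v mm: [[-0.7, -96.3], [2.1, 102.3]]
sc board old near u,v mm: [[0.4, -98.0], [0.7, 101.4]]
sc old far u,v mm: [[17.3, -97.2], [16.5, 101.3]]
sd caddy far+,near+,near- u,v mm: [[-13.7, 97.6], [-162.1, 96.8], [-158.4, -104.3]]
sd board old near u,v mm: [[-3.1, -102.1], [-0.5, 99.7]]
sd base old corners u,v mm: [[-264.5, -101.7], [-264.2, 95.1]]
```

The caddy and backboard ends agree within about 2 mm in both views, with a gap of about 11 mm. I'll set it down gently.

servo_tool(motion=[{"offset": [0, 0.003, 0], "roll": 0}, {"offset": [0, 0.006, 0], "roll": 0}, {"offset": [0, 0.007, 0], "roll": 0}, {"offset": [0, 0.007, 0], "roll": 0}])

```text
clock: 15.42
tool_pos: [0.6342, -0.0025, 0.0559]
eef_rot: [0.704, -0.076, 0.076, -0.702]
force: [-0.7, -0.1, -4.9]
grip_width: 0.0118
```

servo_tool(motion=[{"offset": [0, 0.001, 0], "roll": 0}, {"offset": [0, 0.001, 0], "roll": 0}, {"offset": [0, 0.001, 0], "roll": 0}])

```text
clock: 15.8
tool_pos: [0.6346, -0.0024, 0.0554]
eef_rot: [0.704, -0.076, 0.076, -0.702]
force: [-1.4, -0.3, 0.0]
grip_width: 0.012
```

servo_tool(motion=[{"offset": [0.002, 0, 0], "roll": 0}, {"offset": [0.004, 0, 0], "roll": 0}, {"offset": [0.006, 0, 0], "roll": 0}, {"offset": [0.007, 0, 0], "roll": 0}, {"offset": [0.007, 0, 0], "roll": 0}])

```text
clock: 16.42
tool_pos: [0.6417, -0.0038, 0.0554]
eef_rot: [0.704, -0.076, 0.076, -0.702]
force: [-0.2, 0.1, -0.9]
grip_width: 0.0119
```

```bash
python3 - <<'E'
from h import *
delta((.645,-.0045,.0554),-12.4);s=ctrl.sense();p,R=tool();print("tool-frame force",(R.T@np.array(s["force"])).round(2))
im=viewer.capture("scene");crop(im,180,160,340,320,4,"pics/a12.png")
E
```

```text
yaw now -12.34 tilt [ 0.    -0.004 -1.   ] offset [0.0034 0.     0.    ] roll 0.06
tool-frame force [-0.21  0.9   0.06]
```

View pics/a12.png

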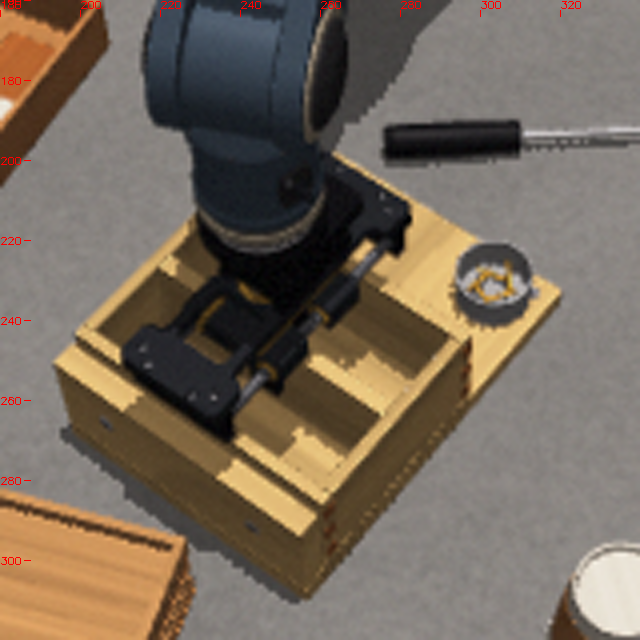

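servo_tool(motion=[{"offset": [0.0005, 0, 0], "roll": 0}, {"offset": [0.001, 0, 0], "roll": 0}, {"offset": [0.0015, 0, 0], "roll": 0}, {"offset": [0.0015, 0, 0], "roll": 0}])

```text
clock: 16.98
tool_pos: [0.6432, -0.0042, 0.0554]
eef_rot: [0.704, -0.076, 0.076, -0.702]
force: [-1.1, 0.6, -1.4]
grip_width: 0.0122
```

servo_tool(motion=[{"offset": [0.0005, 0, 0], "roll": 0}, {"offset": [0.001, 0, 0], "roll": 0}, {"offset": [0.001, 0, 0], "roll": 0}])

```text
clock: 17.35
tool_pos: [0.6439, -0.0043, 0.0554]
eef_rot: [0.704, -0.076, 0.076, -0.702]
force: [-2.0, 0.1, -0.2]
grip_width: 0.0116
```

servo_tool(motion=[{"offset": [0.0005, 0, 0], "roll": 0}, {"offset": [0.001, 0, 0], "roll": 0}, {"offset": [0.001, 0, 0], "roll": 0}])

```text
clock: 17.73
tool_pos: [0.644, -0.0042, 0.0554]
eef_rot: [0.704, -0.077, 0.076, -0.702]
force: [-5.3, 1.6, 2.3]
grip_width: 0.0116
```

servo_tool(motion=[{"offset": [0.001, 0, 0], "roll": 0}, {"offset": [0.0013, 0, 0], "roll": 0}, {"offset": [0.0016, 0, 0], "roll": 0}, {"offset": [0.0016, 0, 0], "roll": 0}])

```text
clock: 18.23
tool_pos: [0.6439, -0.0042, 0.0555]
eef_rot: [0.704, -0.078, 0.075, -0.702]
force: [-8.3, 1.4, 4.7]
grip_width: 0.0117
```

```bash
python3 - <<'E'
from h import *
for i in range(3):
    s=ctrl.sense();p,R=tool();print("F tool",(R.T@np.array(s["force"])).round(2),"M tool",(R.T@np.array(s["wrist_torque"])).round(2))
    im=viewer.capture(["scene","side","wrist"][i]);cv2.imwrite("pics/f13_%d.png"%i,im)
delta((.645,-.0045,.0554),-12.4)
crop(cv2.imread("pics/f13_0.png"),180,160,340,320,4,"pics/a13.png")
crop(cv2.imread("pics/f13_1.png"),150,90,300,250,4,"pics/s13.png")
E
```

```text
F tool [-8.4  -4.67 -0.39] M tool [0.38 0.05 1.04]
F tool [-9.65 -3.78 -0.04] M tool [0.4  0.08 1.07]
F tool [-7.83 -4.46 -0.83] M tool [0.36 0.05 1.01]
yaw now -12.35 tilt [-0.005 -0.003 -1.   ] offset [ 0.0011  0.0001 -0.    ] roll 0.05
```

View pics/a13.png

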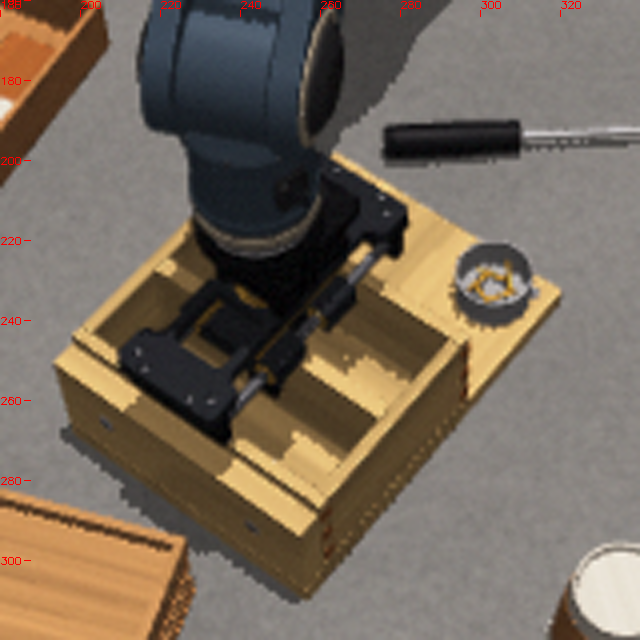

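View pics/s13.png

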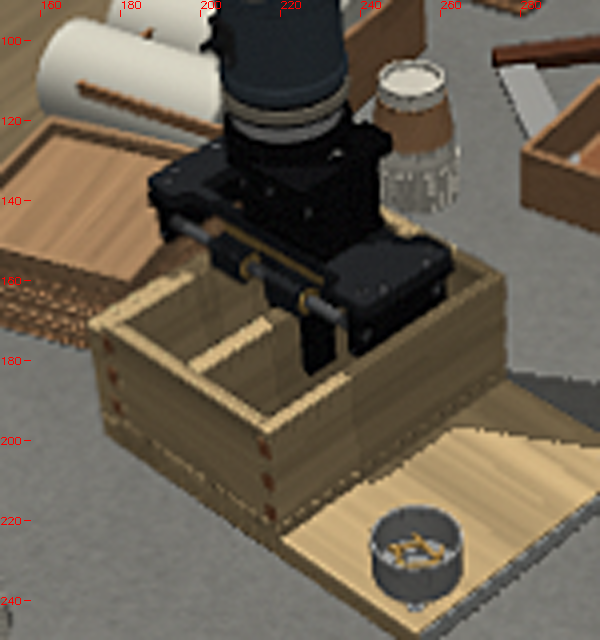

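servo_tool(motion=[{"offset": [0.0016, -0.0003, 0], "roll": 0}, {"offset": [0.0019, -0.0006, 0], "roll": 0}, {"offset": [0.0021, -0.0007, 0], "roll": 0}, {"offset": [0.0021, -0.0007, 0], "roll": 0}])

```text
clock: 18.88
tool_pos: [0.6437, -0.0042, 0.0559]
eef_rot: [0.704, -0.079, 0.073, -0.702]
force: [-9.4, 1.7, 2.9]
grip_width: 0.0122
```

```bash
python3 - <<'E'
from h import *
F=[]
for i in range(3):
    s=ctrl.sense();p,R=tool();print("F tool",(R.T@np.array(s["force"])).round(2),"M tool",(R.T@np.array(s["wrist_torque"])).round(2), s["clock"])
    viewer.capture("side")
delta((.645,-.0045,.0554),-12.4)
E
```

```text
F tool [-9.54 -2.86 -0.35] M tool [0.52 0.03 1.18] 18.875
F tool [-9.31 -2.76 -1.4 ] M tool [0.46 0.03 1.17] 18.925
F tool [-9.8  -2.34 -0.28] M tool [0.55 0.06 1.19] 18.975
yaw now -12.35 tilt [-0.009 -0.003 -1.   ] offset [ 0.0013  0.0005 -0.    ] roll 0.05
```

servo_tool(motion=[{"offset": [0.0021, -0.0003, 0], "roll": 0}, {"offset": [0.0024, -0.0005, 0], "roll": 0}, {"offset": [0.0027, -0.0005, 0], "roll": 0}, {"offset": [0.0029, -0.0005, 0], "roll": 0}, {"offset": [0.0029, -0.0005, 0], "roll": 0}, {"offset": [0.0029, -0.0005, 0], "roll": 0}])

```text
clock: 19.77
tool_pos: [0.6436, -0.0042, 0.0562]
eef_rot: [0.704, -0.081, 0.071, -0.701]
force: [-11.5, 1.3, 5.1]
grip_width: 0.0117
```

```bash
python3 - <<'E'
from h import *
for i in range(3):
    s=ctrl.sense();p,R=tool();print("F tool",(R.T@np.array(s["force"])).round(2),"M tool",(R.T@np.array(s["wrist_torque"])).round(2), s["clock"])
    im=viewer.capture(["scene","side","wrist"][i]);cv2.imwrite("pics/f14_%d.png"%i,im)
delta((.645,-.0045,.0554),-12.4)
crop(cv2.imread("pics/f14_0.png"),180,160,340,320,4,"pics/a14.png")
crop(cv2.imread("pics/f14_1.png"),150,90,300,250,4,"pics/s14.png")
E
```

```text
F tool [-11.58  -4.98  -1.22] M tool [0.51 0.07 1.53] 19.775
F tool [-13.04  -5.58  -1.08] M tool [0.49 0.07 1.57] 19.825
F tool [-12.25  -5.53  -1.3 ] M tool [ 0.48 -0.01  1.56] 19.875
yaw now -12.34 tilt [-0.015 -0.003 -1.   ] offset [ 0.0015  0.0008 -0.    ] roll 0.06
```

View pics/a14.png

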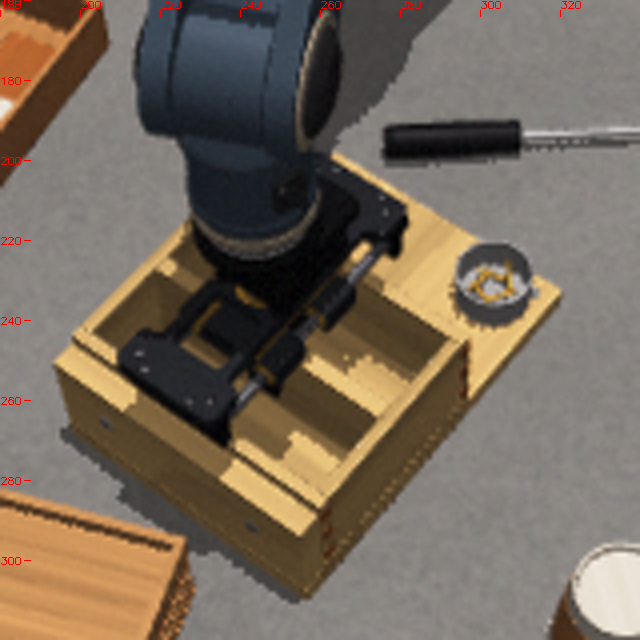

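View pics/s14.png

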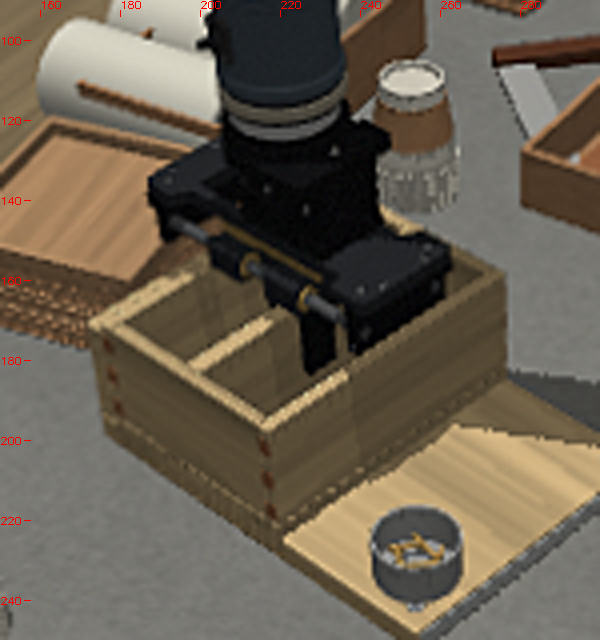

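View pics/f14_2.png

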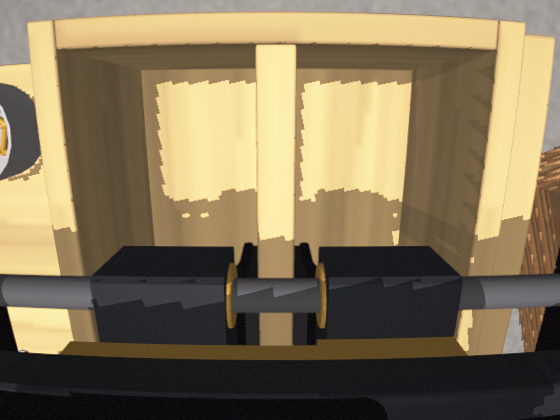

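servo_tool(motion=[{"offset": [0.0029, -0.0003, 0], "roll": 0}, {"offset": [0.0031, -0.0005, 0], "roll": 0}, {"offset": [0.0032, -0.0005, 0], "roll": 0}, {"offset": [0.0032, -0.0005, 0], "roll": 0}, {"offset": [0.0032, -0.0005, 0], "roll": 0}, {"offset": [0.0032, -0.0005, 0], "roll": 0}])

```text
clock: 20.68
tool_pos: [0.6433, -0.0041, 0.0567]
eef_rot: [0.705, -0.083, 0.068, -0.701]
force: [-13.0, 1.0, 7.2]
grip_width: 0.0119
```

```bash
python3 - <<'E'
from h import *
for i in range(6):
    s=ctrl.sense();p,R=tool();print("F tool",(R.T@np.array(s["force"])).round(2),"M",(R.T@np.array(s["wrist_torque"])).round(2), s["clock"],np.round(s["tool_pos"],4))
    im=viewer.capture(["scene","side","wrist"][i%3]);cv2.imwrite("pics/f15_%d.png"%i,im)
delta((.645,-.0045,.0554),-12.4)
crop(cv2.imread("pics/f15_1.png"),80,60,400,300,2,"pics/s15.png")
E
```

```text
F tool [-13.09  -6.93  -1.82] M [0.53 0.04 1.74] 20.675 [ 0.6433 -0.0041  0.0567]
F tool [-12.78  -6.25  -1.4 ] M [0.48 0.06 1.71] 20.725 [ 0.6434 -0.0042  0.0567]
F tool [-12.3   -6.36  -2.19] M [0.52 0.05 1.64] 20.775 [ 0.6434 -0.0041  0.0567]
F tool [-13.95  -5.78  -1.88] M [ 0.54 -0.02  1.68] 20.825 [ 0.6433 -0.0042  0.0567]
F tool [-14.18  -7.2   -1.27] M [0.5  0.06 1.65] 20.875 [ 0.6433 -0.0041  0.0567]
F tool [-13.93  -6.76  -2.22] M [0.54 0.04 1.69] 20.925 [ 0.6434 -0.0042  0.0567]
yaw now -12.33 tilt [-0.021 -0.002 -1.   ] offset [ 0.0017  0.0012 -0.    ] roll 0.07
```

View pics/s15.png

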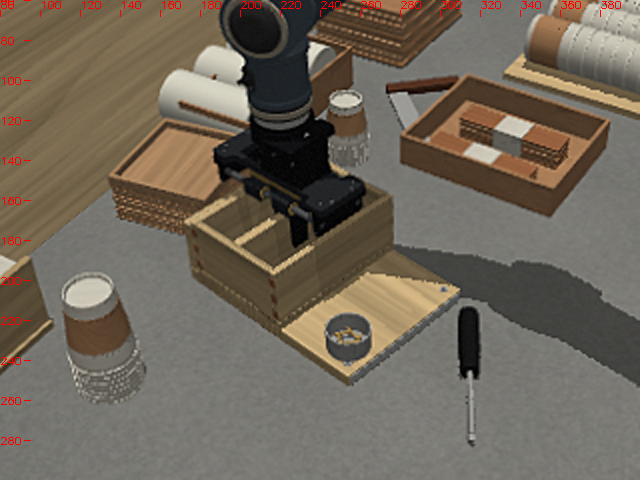

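View pics/f15_0.png

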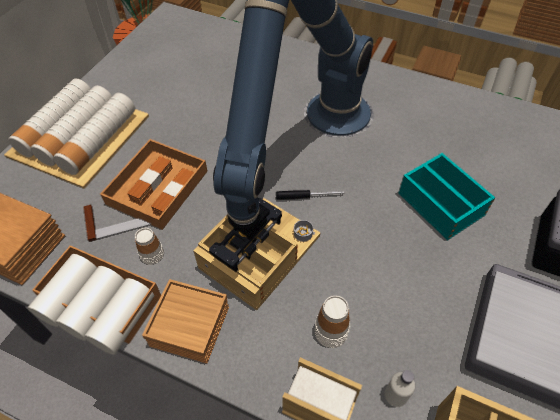

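```bash
python3 - <<'E'
from plant import ctrl
print(ctrl.close_job())
E
```

```text
the job is handed in; nothing more can be done
None
```

The bundle is in the tray and the caddy is on the stand, held pressed against the backboard. I handed the job in at about 21 s, still gripping and pushing.

**Bundle:** I laid it on the tray floor beside the second bundle and let go. The later side and scene views show it lying flat there.

**Caddy:** I gripped it by the partition, set it on the stand and crept it into the backboard. Before the last few millimetres, its ends matched the backboard's within about 2 mm in the side and scene views. In yaw it is in line with my measurement of the backboard within 0.1°, though those yaw readings varied by up to 1°.

**Push:** My last readings showed 12.3–14.2 N along the push direction at the wrist. Base-board friction takes part of that; I estimate it at about 3 N from the slide, which leaves roughly 10 N on the backboard. I could not measure the force on the backboard directly.

**Not ideal:**
- The arm gave way a little as the push built up. The tool, and by my estimate the caddy with it, leans about 0.02 rad towards the backboard (limit 0.05). The caddy's middle sits about 1.3 mm high (4 mm allowed).
- The tool also presses down with about 6–7 N.

**Other items:** The last pictures show the cups, tin, screwdriver and second bundle where they were at the start.

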